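# Square up a deep-well plate and push it into the plate sealer

### The job

The deep-well plate has been set down crooked on the pulled-out carriage of the plate sealer. Push it along the carriage into the corner until it sits square and snug against both the back fence and the side fence, then push the carriage fully home into the sealer. Only push: never lift or tip the plate, and leave the other things on the bench undisturbed.

Things in the scene. Friction and masses are not known exactly. Their poses are not given: they have to be found in the camera images.
- plate_mid (a point): The white 96-well deep-well plate standing loose on the sealer's carriage, wells up. A solid block to the touch: 85.5 mm along its x, 127.8 mm along its y, 44 mm high, 150 to 310 g, slippery on the deck. This point is its centre, half-way up (22 mm above the deck it stands on). It starts 25 to 75 mm short of its place towards the back fence, 15 to 40 mm towards the side fence, turned up to 11 degrees.
- carriage_nest (a point): Where plate_mid lies when the plate sits snug in the carriage's corner; moves with the carriage. x axis: level, into the sealer (the way the carriage slides in); y: to the left when facing the sealer; z up. The level dark-grey deck's top is 22 mm below this point, 50 mm above the bench; it reaches 128 mm from here to -x, 71 mm to -y, 109 mm to +y. Its -x and +y sides have no fence.
- back_fence (a point): Middle of the top edge of the back fence's inner face: a bright steel strip, 11 mm high, 180 mm long along carriage y, across the deck's inner end. The plate's 127.8 mm side lies flat against it when seated, so the plate is pushed to +x. Same axes as carriage_nest.
- side_fence (a point): Middle of the top edge of the side fence's inner face: a bright steel strip, 11 mm high, 110 mm long along carriage x, on the deck's -y edge. The plate's 85.5 mm side lies flat against it when seated, so the plate is pushed to -y. Same axes as carriage_nest.
- carriage_front (a point): Centre of the front face of the carriage's black grip bar, 130 mm wide (along carriage y) and 26 mm high, 35 mm above the bench; free space in front of it and under it. Same axes as carriage_nest. Push here along +x to slide the carriage in.
- carriage (a joint): How far the carriage has been slid into the sealer, m: 0 = fully out, 0.150 = fully home against its end stop. It starts 0 to 20 mm in. A stiff slide: it needs about 8 N to move and stays where it is left.
- sealer: The plate sealer, fixed to the bench: cream housing 240 mm wide, 280 deep, 223 high (yoke and film roll above its rear, to 315 mm). Origin on the bench under the middle of its front face; x axis into the machine. Mouth 196 mm wide, roof 117 mm up. The base juts 60 mm out in front, 32 mm high, under the carriage. With the carriage home the grip bar's face stands 87 mm in front of the housing.
- tip_box: Bystander, loose, not part of the job: pipette-tip box: blue base, pale-blue lid, 121 x 83 mm, 73 mm high. Origin at the centre of its underside.
- slide_box: Bystander, loose, not part of the job: flat closed red microscope-slide box with a white card on its lid, 192 x 117 mm, 35 mm high. Origin at the centre of its underside.
- media_bottle: Bystander, loose, not part of the job: amber glass bottle with an orange cap and a paper label, 72 mm diameter, 155 mm high. Origin at the centre of its underside.
- flask: Bystander, loose, not part of the job: small glass conical flask with a dark rubber stopper, 84 mm diameter at the foot, 134 mm high. Origin at the centre of its underside.
- tube_rack: Bystander, loose, not part of the job: green tube rack, 75 x 150 mm (x, y), holding four capped tubes, 100 mm high over the caps. Origin at the centre of its underside.
- pipette: Bystander, loose, not part of the job: grey single-channel pipette lying on the bench, about 250 mm long along its x axis, 30 mm wide, 26 mm high. Origin at the centre of its underside.
- reagent_jar: Bystander, loose, not part of the job: white plastic jar with a purple cap, 57 mm diameter, 112 mm high. Origin at the centre of its underside.
Things that resemble listed ones, but are neither listed nor needed, are in the scene too. There is more than one size of the part that bears plate_mid; the job needs the smaller.

How it is judged (in metres and radians):
On the way, in this order (a step that is already met when the one before it is completed fails the run):
1. the plate sits square in the corner of the carriage, against both fences (x of plate_mid in the frame of carriage_nest between -0.003 and 0.003 m and y of plate_mid in the frame of carriage_nest between -0.003 and 0.003 m and z of plate_mid in the frame of carriage_nest between -0.004 and 0.004 m and angle between the x axis of plate_mid and the x axis of carriage_nest, either way round below 0.035 rad), for 0.2 s.
2. the carriage is fully home in the sealer (value of joint carriage above 0.146 m), for 0.2 s.
At the end, for the whole second after the job is handed in: The plate is at rest flat on the carriage, its centre within 3 mm of the snug position against each fence and square to them within 2 degrees, and the carriage is home to within 4 mm (all of step 1 and value of joint carriage above 0.146 m and linear speed of plate below 0.01 m/s); the robot touches nothing.
It fails at once if the plate is lifted or tipped (over 10 mm off the deck, or 0.2 rad) (z of plate_mid in the frame of carriage_nest above 0.01 m or angle between plate_mid's own z axis and vertical above 0.2 rad).
It fails at once if another thing on the bench is moved by more than 20 mm, or knocked over (distance of any of tip_box, slide_box, media_bottle, flask, tube_rack, pipette, reagent_jar from where it was at the start of the episode above 0.02 m or angle between any of tip_box, slide_box, media_bottle, flask, tube_rack, pipette, reagent_jar's own z axis and vertical above 0.4 rad).
It also fails if it takes over 61 s, if anything falls off the work surface, if the arm or the gripper's body presses on something with over 40 N, if the wrist force passes 120 N, or if a joint passes its speed limit or range.

### The arm

A 6-joint arm with a two-finger parallel gripper is mounted at the origin on the work surface. World frame = base frame: x ahead of the robot, y to its left, z up, the work surface at z = 0. Lengths are in mm, angles in rad, forces in N, time in s.
With the tool pointing down it reaches from about 375 to 975 mm from the base axis. Payload 3.8 kg.
Tool frame: the origin (TCP) lies midway between the tips of the shut fingers; the grasp point (between the pads) lies 19 mm behind it; z points along the fingers, y is the line along which they close (so a half turn about z gives the same grasp; the last joint's range is limited). The gripper opens to 85 mm and grips with 20 to 120 N. Pads are 22 mm wide; open, the fingers measure 114 mm over their backs; the gripper's body (76 mm by 85 mm) begins 54 mm behind the grasp point. The pads swing forward as they close: fully open they stand 13 mm farther back than shut.
Start: joints at [1.127, 0.264, 1.604, -0, 1.274, -0.037], TCP at [267.076, 619.91, 231.28] pointing down, gripper open.
Joint ranges: [-2.63, 2.63], [-0.94, 2.18], [0.31, 2.57], [-1.31, 4.45], [0, 2.66], [-2.55, 2.55]. Speed limits (rad/s): [2.57, 2.57, 3.14, 3.14, 3.14, 3.14].

### API

Orientations are given as a unit quaternion [x, y, z, w].
In Python, from rig import robot gives the robot as it stands.
- The arm moves only by the tool play_rows, never from a script. Its argument "rows" is a list of rows, each a list of 6 numbers: the shift along the tool's x, y, z in m, then the turn, a rotation vector about the tool's x, y, z in degrees. In form: [[x, y, z, wx, wy, wz], ...]. A call has 1 to 20 rows; each row is the pose to reach, as a shift and turn from the pose commanded when the call began, along the tool's axes at that moment; what a row does not reach only later rows make up. A row lasts 1/8 s, in which the tool goes at most 62.5 mm and 10.7 degrees, less where a joint would pass 70% of its speed; a pose out of reach is approached as far as the arm can. A call with a gripper value outside its range is refused whole. "hand" is the finger opening in m, from 0 to 0.0854, set as the call begins (left out, the last holds). The fingers move at their own pace and stop on an object; "squeeze" is the grip in N (left out, the last holds). Time passes only in rows, so rows that repeat a pose let the fingers close. It gives the time, the measured TCP pose, the force, the opening and the grip force at its end, in the units of the state.
- robot.get_state(): the state, without advancing time (a new reading comes with each control period).
- robot.camera(name): name is "scene" or "top"; returns a dict with "color" (400x640x3 uint8, blue, green, red), "fx", "fy", "cx", "cy" (pixels), "rvec" (rotation vector, rad) and "tvec" (3), from world to camera coordinates, as OpenCV has them. Camera axes: x right, y down, z forward; pixel columns grow to the right and rows downward; lengths in mm; the calibration is good to about 2 mm. A picture is of the moment at which its call begins. There is no depth.
- robot.finish_job(): hands the job in; it is judged then, once.
Trained networks look in the newest picture that a camera, given by its name, has taken for a name from the list of things; names that differ only in an ending like _2 or _b are one class to them, and where a whole thing is asked for, a point or a joint stands for the part that bears it (a point fixed in the world has none). Each returns a list of dicts, best first, with "p" (0 to 1); they miss things now and then, are a little off and sometimes report something else, mostly with a low value. They report only what shows in the picture. A call takes as long as a camera call. They do not tell look-alikes from the thing itself.
- robot.search_frame(camera, query): "rect" ([left, top, width, height] as shares, 0 to 1, of the picture: columns of its width, rows of its height, round what is visible of it).
The state is a dict: "time_s": time; "joints": joint angles; "joint_vel": joint speeds; "joint_efforts": joint torques, N m; "tool_pos": TCP position; "tool_rot": TCP orientation; "ft_force": force on the tool from outside, world axes, zero at the start; "moment": the same for the moment, N m; "opening": finger opening in mm; "gripper_force": force on a finger pad.
Only numpy, scipy, OpenCV 4.12 (cv2) and the standard library are available. Lean on these libraries where they do the work, as an engineer would, in place of code of your own. Each camera call takes 0.05 s, during which the arm holds its last target. There are 200 camera calls.

## Working session

There is one attempt and no reset: what is moved stays moved. The work goes in short steps, Python scripts to look and compute and a tool call to move; the robot and the scene stay as the last step left them, time stands still between calls to the robot, and variables do not carry over. Pictures are saved under pics/ and viewed, at most 10 in all, crops included, and the job is handed in when it is done.

Besides the shell and the picture viewer there is one more tool, called after "Request:" as name([rows], argument=value, ...), one row to a line, values as JSON. play_rows: Moves the arm, as the interface text tells. Its arguments: {"type":"object","properties":{"rows":{"type":"array"},"hand":{"type":"number"},"squeeze":{"type":"number"}},"required":["rows"]}

```bash
mkdir -p pics; cat > h.py <<'E'
import numpy as np, cv2
from rig import robot
def cam(n):
    c=robot.camera(n); K=np.array([[c['fx'],0,c['cx']],[0,c['fy'],c['cy']],[0,0,1.]])
    return c['color'],K,np.array(c['rvec'],float),np.array(c['tvec'],float)
def ray(K,r,t,px,z):
    R=cv2.Rodrigues(r)[0]; C=-R.T@t; d=R.T@np.linalg.inv(K)@np.array([px[0],px[1],1.]); s=(z-C[2])/d[2]; return C+s*d
def proj(K,r,t,P): return cv2.projectPoints(np.array(P,float).reshape(-1,1,3),r,t,K,None)[0].reshape(-1,2)
E
python3 - <<'E'
from h import *
for n in('scene','top'):
    im,K,r,t=cam(n); cv2.imwrite(f'pics/{n}0.png',im)
    print(n,K[0,0],(-cv2.Rodrigues(r)[0].T@t).round())
    for q in('plate_mid','carriage','sealer','carriage_front','back_fence','side_fence'):
        for d in robot.search_frame(n,q)[:3]: print(q,round(d['p'],2),(np.array(d['rect'])*[640,400,640,400]).round())
print(robot.get_state())
E
```

```text
scene 475.8349639094557 [1170. -853. 1173.]
plate_mid 0.94 [342. 176.  40.  42.]
plate_mid 0.77 [173. 188.  62.  53.]
carriage 0.94 [329. 173.  84.  58.]
carriage 0.26 [343. 176.  39.  42.]
sealer 0.57 [329.  88. 170. 143.]
carriage_front 0.57 [330. 174.  85.  58.]
back_fence 0.76 [332. 171.  84.  60.]
side_fence 0.84 [324. 170.  92.  60.]
top 367.21676440662077 [ 315.  -35. 1267.]
plate_mid 0.6 [377. 267.  67.  50.]
plate_mid 0.55 [272. 161.  44.  46.]
carriage 0.59 [243. 148.  83.  68.]
carriage 0.57 [188. 240.  51.  21.]
sealer 0.66 [139.  85. 187. 132.]
carriage_front 0.81 [247. 149.  78.  64.]
back_fence 0.69 [249. 146.  73.  70.]
side_fence 0.18 [244. 151.  82.  62.]
{'time_s': 0.7, 'joints': array([ 1.12708519e+00,  2.63839933e-01,  1.60395017e+00, -1.02315726e-05,
        1.27369650e+00, -3.68782531e-02]), 'joint_vel': array([-0.00021821, -0.00021146, -0.0008353 , -0.00223314, -0.00066264,
       -0.0001557 ]), 'joint_efforts': array([-3.56432056e-04, -5.14839506e+01, -3.67607510e+01,  9.43396486e-06,
        7.28217346e-04,  2.23076810e-06]), 'tool_pos': array([267.10045086, 619.92990935, 231.34719608]), 'tool_rot': array([2.02015037e-01, 9.79382419e-01, 5.03389924e-05, 1.73709649e-05]), 'ft_force': array([ 0.33783444,  0.76000925, -0.01254202]), 'moment': array([ 0.03277885,  0.02075923, -0.00524285]), 'gripper_force': 0.0, 'opening': 85.5541196565818}
```

```bash
python3 - <<'E'
import cv2,numpy as np
a=cv2.imread('pics/top0.png');b=cv2.imread('pics/scene0.png')
cv2.imwrite('pics/a.png',cv2.resize(a,(800,500)));cv2.imwrite('pics/b.png',cv2.resize(b,(800,500)))
cv2.imwrite('pics/c.png',np.vstack([cv2.resize(a[130:230,220:350],(780,600),interpolation=cv2.INTER_CUBIC)]))
E
```

```text
(no output)
```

View pics/a.png

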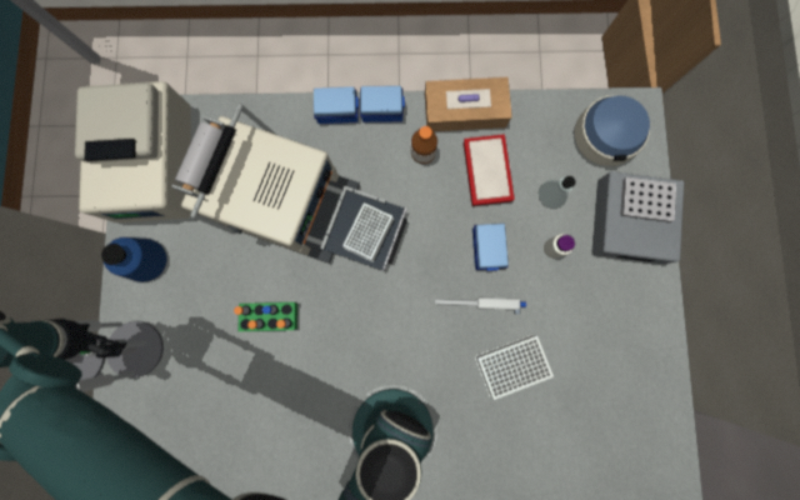

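View pics/b.png

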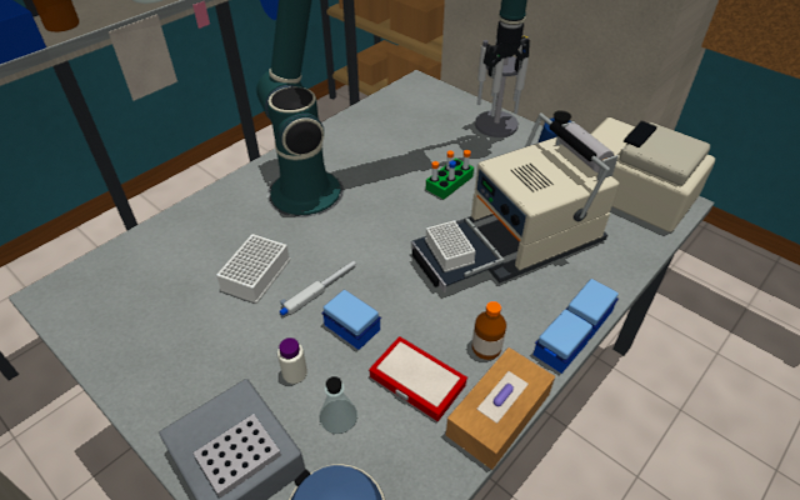

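View pics/c.png

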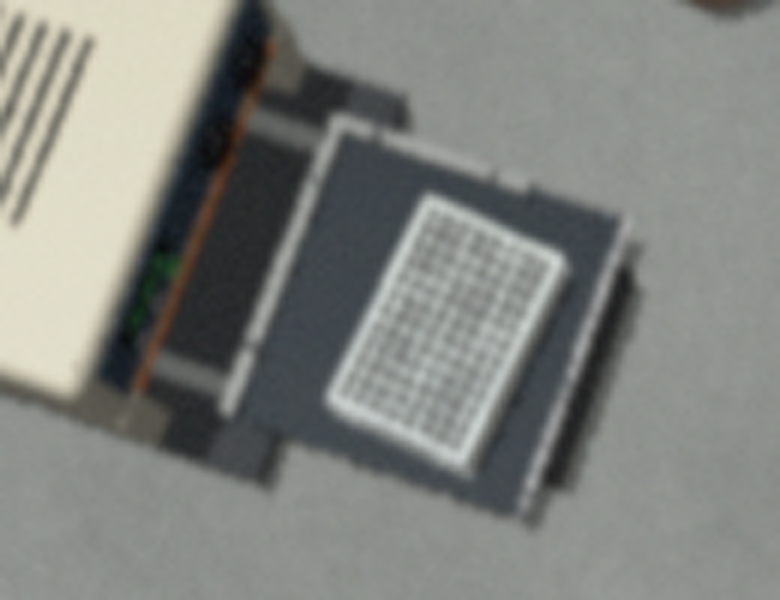

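The white plate on the carriage (top view about (292,184), scene about (360,195)) is the target. The look-alikes are the larger loose plate on the bench at top (411,293) and scene (204,214), and the grey block with the perforated top at top (520,160). Next is one close crop from the scene camera.

```bash
python3 - <<'E'
import cv2
b=cv2.imread('pics/scene0.png')
cv2.imwrite('pics/d.png',cv2.resize(b[160:235,320:420],(800,600),interpolation=cv2.INTER_CUBIC))
E
```

```text
(no output)
```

View pics/d.png

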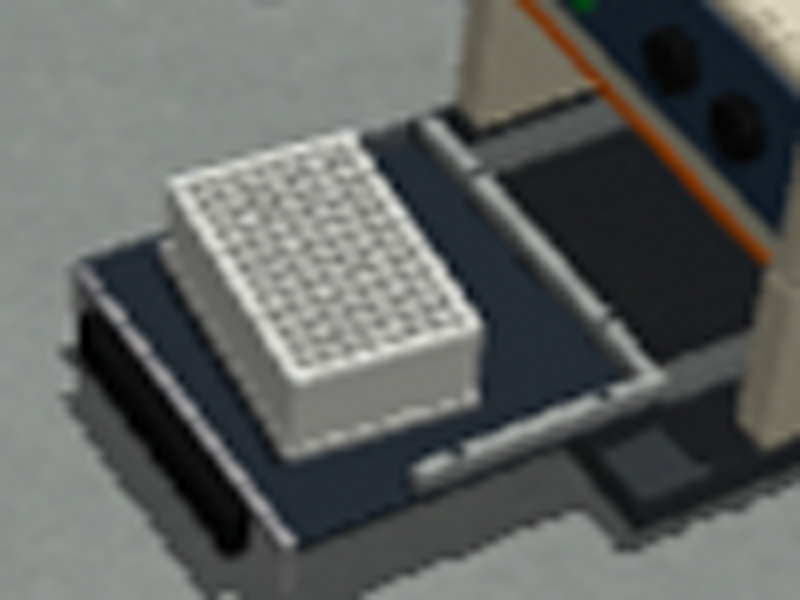

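```bash
cat > fit.py <<'E'
from h import *
from scipy.optimize import least_squares
c=1; 
def T(x,y): return [220+(x+.5)/6-.5,130+(y+.5)/6-.5]
def S(x,y): return [320+(x+.5)/8-.5,160+(y+.5)/8-.5]
cams={n:cam(n)[1:] for n in('top','scene')}
D=[((-128,-71,50),T(632,217),S(293,547)),((-128,109,50),T(525,515),S(85,262)),((42.75,-63.9,61),T(347,132),S(632,372)),((42.75,109,61),T(241,410),S(418,124))]
hx,hy=42.75,63.9
P=[((hx,-hy,94),T(430,195),S(478,325)),((-hx,-hy,94),T(568,262),S(295,380)),((-hx,hy,94),T(470,465),S(170,182)),((hx,hy,94),T(330,400),S(352,135))]
def w(p,pts): 
    q=np.array([a[0] for a in pts],float); co,s=np.cos(p[2]),np.sin(p[2])
    return np.c_[p[0]+co*q[:,0]-s*q[:,1],p[1]+s*q[:,0]+co*q[:,1],q[:,2]]
def go(pts,use):
    f=lambda p: np.concatenate([(proj(*cams[n],w(p,pts))-np.array([a[1+['top','scene'].index(n)] for a in pts])).ravel() for n in use])
    c0=ray(*cams['top'],np.mean([a[1] for a in pts],0),60)
    o=least_squares(f,[c0[0],c0[1],1.2],x_scale=[10,10,.1]); return o.x,np.abs(o.fun).reshape(-1,2).max(1).round(1)
for u in(['top'],['scene'],['top','scene']):
    a,ra=go(D,u); b,rb=go(P,u); d=b[:2]-a[:2]; co,s=np.cos(a[2]),np.sin(a[2])
    print(u,a.round(3),ra,b.round(3),rb,'rel',(co*d[0]+s*d[1]).round(1),(-s*d[0]+co*d[1]).round(1),np.degrees(b[2]-a[2]).round(1))
E
python3 fit.py
```

```text
['top'] [565.199  97.14    1.218] [0.6 0.5 1.  0.8] [517.135  54.284   1.117] [0.5 0.7 0.8 0.6] rel -56.8 30.3 -5.8
['scene'] [566.034  99.054   1.216] [0.5 1.5 1.6 0.7] [519.545  55.832   1.108] [1.1 0.7 0.7 0.9] rel -56.7 28.6 -6.2
['top', 'scene'] [565.74   97.958   1.217] [0.4 0.3 1.2 1.1 0.7 1.8 1.4 0.6] [518.343  55.078   1.113] [0.9 1.  0.4 0.9 0.8 0.8 1.2 1. ] rel -56.6 29.6 -6.0
```

```bash
cat > tgt.py <<'E'
import sys; from h import *
from scipy.spatial.transform import Rotation as Ro
N=np.array([565.7,98.]); th=1.217
# args: u v z yaw_of_tool_x_rel_carriage(deg)
def tgt(u,v,z,yaw):
    s=robot.get_state(); R=Ro.from_quat(s['tool_rot']); c,si=np.cos(th),np.sin(th)
    W=np.array([N[0]+c*u-si*v,N[1]+si*u+c*v,z]); a=th+np.radians(yaw)
    Rt=Ro.from_matrix(np.array([[np.cos(a),np.sin(a),0],[np.sin(a),-np.cos(a),0],[0,0,-1]]))
    print((R.inv().apply(W-s['tool_pos'])/1000).round(4),np.degrees((R.inv()*Rt).as_rotvec()).round(2))
def now():
    s=robot.get_state(); c,si=np.cos(th),np.sin(th); d=s['tool_pos'][:2]-N
    f=s['ft_force']; print('t',s['time_s'],'u,v,z',(c*d[0]+si*d[1]).round(1),(-si*d[0]+c*d[1]).round(1),s['tool_pos'][2].round(1),'F',(c*f[0]+si*f[1]).round(2),(-si*f[0]+c*f[1]).round(2),f[2].round(2))
if __name__=='__main__':
    now(); a=list(map(float,sys.argv[1:]))
    for i in range(0,len(a),4): tgt(*a[i:i+4])
E
python3 tgt.py -132 30 180 0 -132 30 52 0
python3 -c "
from tgt import *
s=robot.get_state();R=Ro.from_quat(s['tool_rot']);print(R.inv().apply(np.array([400,250,240])-s['tool_pos']))"
```

```text
t 0.8 u,v,z 386.1 461.0 231.3 F 0.41 -0.75 -0.15
[-0.4578 -0.4946  0.0513] [ 0.   -0.   86.97]
[-0.4578 -0.4946  0.1793] [ 0.   -0.   86.97]
[-268.43638704 -287.15488543   -8.70974071]
```

Request:
play_rows([
  [-0.05,-0.05,-0.01,0,0,8],
  [-0.09,-0.1,-0.01,0,0,17],
  [-0.13,-0.145,-0.01,0,0,26],
  [-0.17,-0.19,-0.01,0,0,35],
  [-0.21,-0.235,-0.01,0,0,44],
  [-0.26,-0.28,-0.01,0,0,53],
  [-0.3,-0.325,-0.01,0,0,62],
  [-0.34,-0.37,0,0,0,70],
  [-0.38,-0.41,0.01,0,0,78],
  [-0.42,-0.455,0.03,0,0,86.97],
  [-0.4578,-0.4946,0.051,0,0,86.97],
  [-0.4578,-0.4946,0.1,0,0,86.97],
  [-0.4578,-0.4946,0.14,0,0,86.97],
  [-0.4578,-0.4946,0.14,0,0,86.97],
], hand=0.0854)

```text
time_s: 2.55
tool_pos: [488.3, -15.5, 88.0]
tool_rot: [0.821, 0.571, -0.003, -0.003]
ft_force: [0.3, -0.3, -0.3]
opening: 85.5
gripper_force: 0.0
```

```bash
python3 tgt.py -132 30 52 0; python3 - <<'E'
from h import *
a=cam('top')[0];b=cam('scene')[0]
cv2.imwrite('pics/e.png',np.hstack([cv2.resize(a[130:230,220:350],(400,308)),cv2.resize(b[150:250,310:440],(400,308))]))
E
```

```text
t 2.55 u,v,z -133.3 33.2 88.0 F -0.15 -0.39 -0.26
[0.0013 0.0035 0.036 ] [-0.44  0.12 -0.04]
```

View pics/e.png

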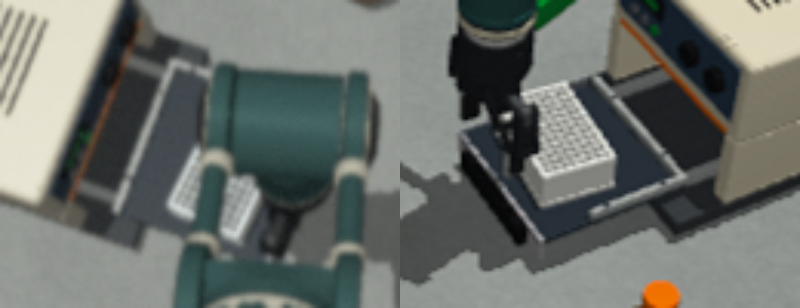

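The scene view shows the fingers standing just behind the plate's near face, at crop (515,140). I'll go down and push towards the back fence.

Request:
play_rows([
  [0,0,0.02,0,0,0],
  [0,0,0.039,0,0,0],
  [0.008,0,0.039,0,0,0],
  [0.014,0,0.039,0,0,0],
  [0.02,0,0.039,0,0,0],
  [0.025,0,0.039,0,0,0],
  [0.03,0,0.039,0,0,0],
  [0.035,0,0.039,0,0,0],
  [0.04,0,0.039,0,0,0],
  [0.045,0,0.039,0,0,0],
  [0.05,0,0.039,0,0,0],
  [0.055,0,0.039,0,0,0],
  [0.06,0,0.039,0,0,0],
  [0.065,0,0.039,0,0,0],
  [0.068,0,0.039,0,0,0],
  [0.068,0,0.039,0,0,0],
])

```text
time_s: 4.65
tool_pos: [515.6, 48.6, 52.3]
tool_rot: [0.82, 0.572, 0.0, -0.0]
ft_force: [-0.5, 0.0, -0.1]
opening: 85.5
gripper_force: 0.0
```

```bash
python3 tgt.py -58 30 52 0; python3 - <<'E'
from h import *
b=cam('scene')[0]
cv2.imwrite('pics/f.png',cv2.resize(b[150:235,320:420],(700,595),interpolation=cv2.INTER_CUBIC))
E
```

```text
t 4.65 u,v,z -63.7 29.9 52.3 F -0.15 0.47 -0.12
[ 0.0057 -0.0001  0.0003] [ 0.01 -0.01  0.01]
```

View pics/f.png

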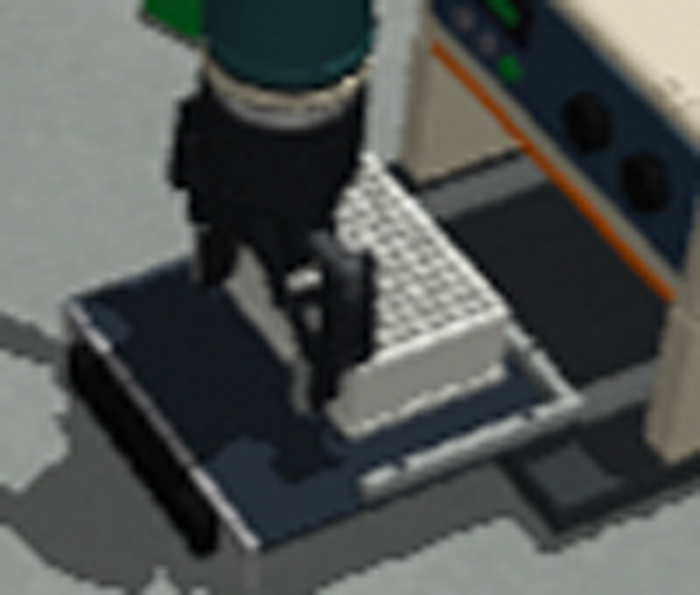

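The scene crop shows the plate square to the fence, with its far corner at (505,320), still a few mm short. I'll continue gently.

Request:
play_rows([
  [0.002,0,0,0,0,0],
  [0.004,0,0,0,0,0],
  [0.006,0,0,0,0,0],
  [0.007,0,0,0,0,0],
  [0.007,0,0,0,0,0],
])

```text
time_s: 5.32
tool_pos: [517.9, 55.0, 52.3]
tool_rot: [0.821, 0.572, 0.0, -0.0]
ft_force: [-0.6, -0.4, 0.2]
opening: 85.7
gripper_force: 0.0
```

Request:
play_rows([
  [-0.012,0,0,0,0,0],
  [-0.012,0,-0.05,0,0,0],
  [-0.012,-0.02,-0.09,0,0,-10],
  [0,-0.05,-0.1,0,0,-20],
  [0.01,-0.07,-0.1,0,0,-30],
  [0.02,-0.092,-0.1,0,0,-40],
  [0.03,-0.092,-0.1,0,0,-50],
  [0.04,-0.092,-0.1,0,0,-60],
  [0.055,-0.092,-0.1,0,0,-70],
  [0.055,-0.092,-0.1,0,0,-80],
  [0.055,-0.092,-0.1,0,0,-90],
  [0.055,-0.092,-0.1,0,0,-90],
], hand=0.045)

```text
time_s: 6.82
tool_pos: [450.3, 137.8, 152.2]
tool_rot: [0.177, 0.984, -0.0, -0.0]
ft_force: [-0.0, -0.6, -0.3]
opening: 45.3
gripper_force: 0.0
```

```bash
python3 tgt.py -2 122 60 90; python3 - <<'E'
from h import *
a=cam('top')[0];b=cam('scene')[0]
cv2.imwrite('pics/g.png',np.hstack([cv2.resize(a[130:230,220:350],(400,308),interpolation=cv2.INTER_CUBIC),cv2.resize(b[150:250,310:440],(400,308),interpolation=cv2.INTER_CUBIC)]))
E
```

```text
t 6.825 u,v,z -2.6 122.0 152.2 F -0.57 -0.17 -0.32
[-0.      0.0006  0.0922] [-0.01 -0.01 -0.13]
```

View pics/g.png

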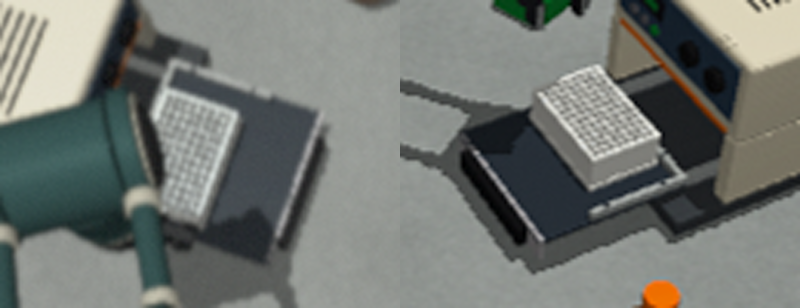

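The plate now lies along the back fence, square, and offset only sideways. The gripper is on its +y side, so I'll go down and push to the side fence.

Request:
play_rows([
  [0,0,0.04,0,0,0],
  [0,0,0.08,0,0,0],
  [0,0,0.092,0,0,0],
  [-0.01,0,0.092,0,0,0],
  [-0.014,0,0.092,0,0,0],
  [-0.018,0,0.092,0,0,0],
  [-0.022,0,0.092,0,0,0],
  [-0.026,0,0.092,0,0,0],
  [-0.03,0,0.092,0,0,0],
  [-0.034,0,0.092,0,0,0],
  [-0.038,0,0.092,0,0,0],
  [-0.042,0,0.092,0,0,0],
  [-0.044,0,0.092,0,0,0],
  [-0.044,0,0.092,0,0,0],
])

```text
time_s: 8.68
tool_pos: [492.1, 123.0, 60.3]
tool_rot: [0.176, 0.984, 0.0, 0.0]
ft_force: [-0.1, 0.0, 0.3]
opening: 45.0
gripper_force: 0.0
```

```bash
python3 tgt.py -2 75 60 90
```

```text
t 8.675 u,v,z -2.0 77.7 60.3 F -0.01 0.14 0.34
[-0.0027 -0.      0.0003] [ 0.    0.02 -0.01]
```

Now step until the side fence resists.

Request:
play_rows([
  [-0.001,0,0,0,0,0],
  [-0.002,0,0,0,0,0],
  [-0.003,0,0,0,0,0],
  [-0.003,0,0,0,0,0],
])

```text
time_s: 9.18
tool_pos: [493.1, 122.5, 59.9]
tool_rot: [0.176, 0.984, -0.0, -0.002]
ft_force: [-4.1, 3.3, 2.1]
opening: 45.0
gripper_force: 2.8
```

Request:
play_rows([
  [0.012,0,0,0,0,0],
  [0.012,0,-0.05,0,0,0],
  [0.012,0,-0.09,0,0,10],
  [0,-0.02,-0.1,0,0,20],
  [-0.015,-0.04,-0.1,0,0,30],
  [-0.03,-0.06,-0.1,0,0,40],
  [-0.045,-0.075,-0.1,0,0,50],
  [-0.06,-0.078,-0.1,0,0,60],
  [-0.075,-0.078,-0.1,0,0,70],
  [-0.075,-0.078,-0.1,0,0,80],
  [-0.075,-0.078,-0.1,0,0,90],
  [-0.075,-0.078,-0.05,0,0,90],
  [-0.075,-0.078,0,0,0,90],
  [-0.075,-0.078,0.008,0,0,90],
  [-0.075,-0.078,0.008,0,0,90],
], hand=0.0854)

```text
time_s: 11.05
tool_pos: [538.1, 23.0, 52.6]
tool_rot: [0.82, 0.572, -0.0, 0.0]
ft_force: [-0.2, 0.0, 0.1]
opening: 85.6
gripper_force: 0.0
```

```bash
python3 tgt.py -57 0 52 0
```

```text
t 11.05 u,v,z -79.9 -0.1 52.6 F -0.05 0.2 0.13
[ 0.0229 -0.0001  0.0006] [-0.    0.01  0.01]
```

Request:
play_rows([
  [0.008,0,0,0,0,0],
  [0.014,0,0,0,0,0],
  [0.018,0,0,0,0,0],
  [0.021,0,0,0,0,0],
  [0.0225,0,0,0,0,0],
  [0.024,0,0,0,0,0],
  [0.025,0,0,0,0,0],
  [0.026,0,0,0,0,0],
  [0.026,0,0,0,0,0],
])

```text
time_s: 12.18
tool_pos: [546.9, 47.3, 52.2]
tool_rot: [0.821, 0.572, -0.0, -0.0]
ft_force: [0.4, -0.5, 0.0]
opening: 85.2
gripper_force: 0.1
```

```bash
python3 tgt.py -52 0 52 0
```

```text
t 12.175 u,v,z -54.0 0.0 52.2 F -0.31 -0.49 0.03
[0.002  0.     0.0002] [-0.01 -0.   -0.01]
```

Request:
play_rows([
  [0.001,0,0,0,0,0],
  [0.002,0,0,0,0,0],
  [0.003,0,0,0,0,0],
  [0.003,0,0,0,0,0],
])

```text
time_s: 12.68
tool_pos: [547.3, 48.9, 52.2]
tool_rot: [0.821, 0.571, -0.001, 0.0]
ft_force: [-3.6, -6.1, 1.2]
opening: 85.7
gripper_force: 3.3
```

Request:
play_rows([
  [-0.006,0,0,0,0,0],
  [-0.012,0,0,0,0,0],
  [-0.025,0,-0.04,0,0,0],
  [-0.06,0,-0.06,0,0,0],
  [-0.1,-0.01,-0.06,0,0,0],
  [-0.134,-0.01,-0.06,0,0,0],
  [-0.134,-0.01,-0.06,0,0,0],
], hand=0.0)

```text
time_s: 13.55
tool_pos: [491.4, -73.6, 112.4]
tool_rot: [0.821, 0.57, 0.0, 0.0]
ft_force: [-0.4, -0.0, 0.7]
opening: -0.1
gripper_force: 0.0
```

```bash
python3 tgt.py -185 10 33 0; python3 - <<'E'
from h import *
a=cam('top')[0];b=cam('scene')[0]
cv2.imwrite('pics/i.png',np.hstack([cv2.resize(a[140:220,230:300],(400,457),interpolation=cv2.INTER_CUBIC),cv2.resize(b[158:228,350:411],(400,457),interpolation=cv2.INTER_CUBIC)]))
E
```

```text
t 13.55 u,v,z -186.7 10.2 112.4 F -0.17 0.41 0.7
[0.0017 0.0002 0.0794] [ 0.01 -0.   -0.18]
```

View pics/i.png

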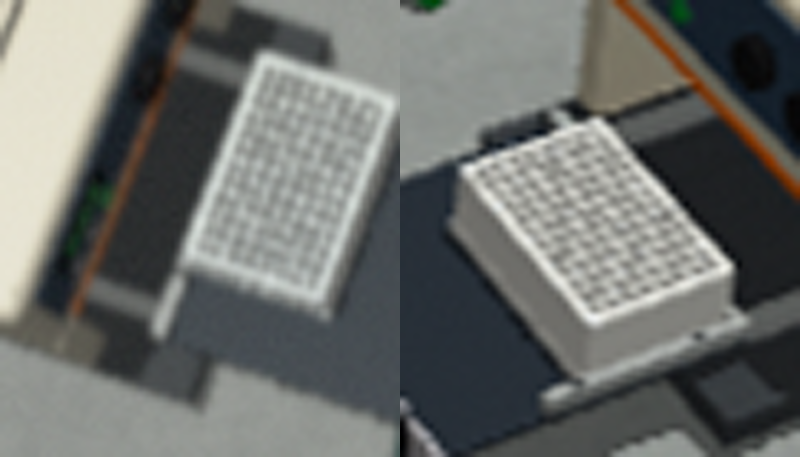

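Top crop: the plate's edge from (187,255) to (265,52) runs parallel with the fence stub (160,330)–(185,262). In the scene crop the near face sits flush along the side fence (545,395)–(745,320). It is seated, so next I'll push the grip bar slowly.

Request:
play_rows([
  [0,0,0.04,0,0,0],
  [0,0,0.079,0,0,0],
  [0,0,0.079,0,0,0],
  [0.006,0,0.079,0,0,0],
  [0.012,0,0.079,0,0,0],
  [0.016,0,0.079,0,0,0],
  [0.019,0,0.079,0,0,0],
  [0.021,0,0.079,0,0,0],
  [0.023,0,0.079,0,0,0],
  [0.025,0,0.079,0,0,0],
  [0.027,0,0.079,0,0,0],
  [0.029,0,0.079,0,0,0],
  [0.031,0,0.079,0,0,0],
  [0.033,0,0.079,0,0,0],
  [0.033,0,0.079,0,0,0],
])

```text
time_s: 15.52
tool_pos: [503.7, -41.0, 33.3]
tool_rot: [0.82, 0.572, -0.0, 0.0]
ft_force: [-0.4, -0.9, 0.5]
opening: -0.3
gripper_force: 0.0
```

```bash
python3 tgt.py -150 10 33 0
```

```text
t 15.525 u,v,z -151.9 10.0 33.3 F -0.99 0.11 0.52
[ 0.0019 -0.      0.0003] [0.   0.   0.01]
```

Request:
play_rows([
  [0.001,0,0,0,0,0],
  [0.002,0,0,0,0,0],
  [0.003,0,0,0,0,0],
  [0.004,0,0,0,0,0],
  [0.005,0,0,0,0,0],
  [0.006,0,0,0,0,0],
  [0.008,0,0,0,0,0],
  [0.01,0,0,0,0,0],
  [0.012,0,0,0,0,0],
  [0.0145,0,0,0,0,0],
  [0.017,0,0,0,0,0],
  [0.0195,0,0,0,0,0],
  [0.022,0,0,0,0,0],
  [0.025,0,0,0,0,0],
  [0.028,0,0,0,0,0],
  [0.031,0,0,0,0,0],
  [0.034,0,0,0,0,0],
  [0.037,0,0,0,0,0],
  [0.04,0,0,0,0,0],
  [0.043,0,0,0,0,0],
])

```text
time_s: 18.02
tool_pos: [518.1, -2.5, 33.3]
tool_rot: [0.82, 0.572, -0.001, 0.001]
ft_force: [-2.1, -8.1, 1.9]
opening: 0.5
gripper_force: 4.1
```

```bash
python3 tgt.py -60 10 33 0; python3 - <<'E'
from h import *
b=cam('scene')[0]
cv2.imwrite('pics/j.png',cv2.resize(b[150:240,330:450],(800,600),interpolation=cv2.INTER_CUBIC))
E
```

```text
t 18.025 u,v,z -110.8 9.8 33.3 F -8.35 -0.85 1.9
[ 0.0508 -0.0001  0.0002] [-0.    0.18  0.04]
```

View pics/j.png

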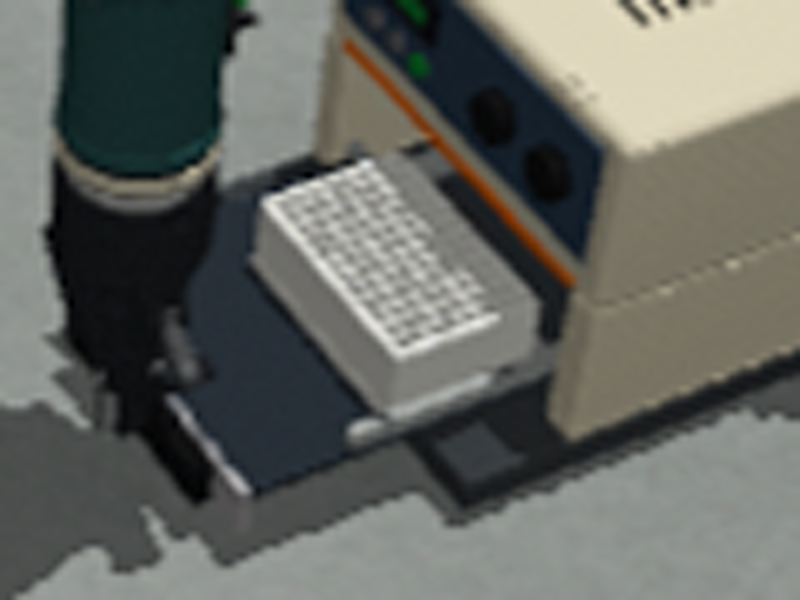

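The plate is still seated at mid-slide: flush along the side fence, crop (370,420)–(490,380). I'll keep going.

Request:
play_rows([
  [0.003,0,0,0,0,0],
  [0.0065,0,0,0,0,0],
  [0.01,0,0,0,0,0],
  [0.014,0,0,0,0,0],
  [0.018,0,0,0,0,0],
  [0.022,0,0,0,0,0],
  [0.026,0,0,0,0,0],
  [0.03,0,0,0,0,0],
  [0.034,0,0,0,0,0],
  [0.038,0,0,0,0,0],
  [0.042,0,0,0,0,0],
  [0.046,0,0,0,0,0],
  [0.05,0,0,0,0,0],
  [0.054,0,0,0,0,0],
  [0.058,0,0,0,0,0],
  [0.062,0,0,0,0,0],
  [0.066,0,0,0,0,0],
  [0.069,0,0,0,0,0],
  [0.072,0,0,0,0,0],
  [0.074,0,0,0,0,0],
])

```text
time_s: 20.58
tool_pos: [544.0, 66.7, 33.3]
tool_rot: [0.82, 0.572, -0.001, 0.001]
ft_force: [-0.6, -7.1, 2.4]
opening: -0.1
gripper_force: 4.1
```

```bash
python3 tgt.py 0 10 33 0
```

```text
t 20.575 u,v,z -36.9 9.5 33.3 F -6.87 -1.95 2.4
[ 0.0369 -0.0004  0.0002] [0.02 0.18 0.04]
```

Request:
play_rows([
  [0.002,0,0,0,0,0],
  [0.004,0,0,0,0,0],
  [0.006,0,0,0,0,0],
  [0.008,0,0,0,0,0],
  [0.01,0,0,0,0,0],
  [0.012,0,0,0,0,0],
  [0.014,0,0,0,0,0],
  [0.016,0,0,0,0,0],
  [0.018,0,0,0,0,0],
  [0.02,0,0,0,0,0],
])

```text
time_s: 21.82
tool_pos: [551.0, 85.3, 33.3]
tool_rot: [0.82, 0.572, -0.001, 0.001]
ft_force: [-0.4, -8.9, 2.1]
opening: 0.2
gripper_force: 4.1
```

Still sliding at about 9 N; u ≈ -17. I'll use small steps.

Request:
play_rows([
  [0.002,0,0,0,0,0],
  [0.004,0,0,0,0,0],
  [0.006,0,0,0,0,0],
  [0.0075,0,0,0,0,0],
  [0.009,0,0,0,0,0],
])

```text
time_s: 22.45
tool_pos: [551.0, 85.8, 33.3]
tool_rot: [0.819, 0.574, -0.008, 0.004]
ft_force: [-10.0, -40.6, 15.5]
opening: -0.1
gripper_force: 20.9
```

The end stop is reached: no more travel, force 42 N. I'll back off and check.

Request:
play_rows([
  [0.004,0,0,0,0,0],
  [0,0,0,0,0,0],
  [-0.01,0,0,0,0,0],
  [-0.03,0,0,0,0,0],
  [-0.06,0,-0.05,0,0,0],
  [-0.1,0,-0.1,0,0,0],
  [-0.15,0,-0.15,0,0,0],
  [-0.15,0,-0.15,0,0,0],
])

```text
time_s: 23.45
tool_pos: [503.9, -46.9, 187.3]
tool_rot: [0.821, 0.571, 0.003, 0.003]
ft_force: [0.4, 0.3, -0.3]
opening: -0.1
gripper_force: 0.0
```

```bash
python3 - <<'E'
from h import *
a=cam('top')[0];b=cam('scene')[0]
cv2.imwrite('pics/k.png',np.hstack([cv2.resize(a[130:220,220:310],(400,400),interpolation=cv2.INTER_CUBIC),cv2.resize(b[150:240,350:440],(400,400),interpolation=cv2.INTER_CUBIC)]))
E
```

```text
(no output)
```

View pics/k.png

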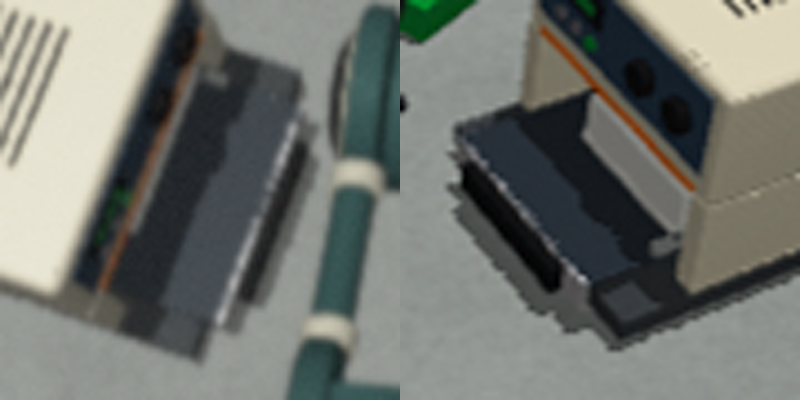

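```bash
python3 - <<'E'
from h import *
K=cam('scene')[1:]; th=1.217; c,s=np.cos(th),np.sin(th)
for n,x,y in(('deck+y',457,125),('deck-y',590,290),('plate+y',585,150),('plate-y',678,232)):
    P=ray(*K,(350+(x-400)/4.444,150+y/4.444),50)[:2]-[565.7,98]
    print(n,(c*P[0]+s*P[1]).round(1),(-s*P[0]+c*P[1]).round(1))
E
```

```text
deck+y 12.2 117.3
deck-y 6.8 -78.3
plate+y 85.4 47.4
plate-y 97.6 -59.0
```

The picture shows the carriage home and the plate inside. My hand-picked pixels are too coarse to judge squareness, so I'll fit the plate's lower front edge numerically.

```bash
python3 - <<'E'
from h import *
im,*K=cam('scene'); g=im.astype(float).mean(2); th=1.217; c,s=np.cos(th),np.sin(th)
def uv(x,y):
    P=ray(*K,(x,y),50)[:2]-[565.7,98]; return c*P[0]+s*P[1],-s*P[0]+c*P[1]
Q=[];D=[]
for x in range(392,415):
    # walk up from the deck to the bright plate face
    y0=int(round(150+(150+(x-391.6)*4.444*0.9)/4.444))+4
    col=g[y0-14:y0+3,x]; d=np.diff(col); k=d.argmin(); w=-d[max(k-1,0):k+2]
    ys=y0-14+.5+(np.arange(max(k-1,0),max(k-1,0)+len(w))*w).sum()/w.sum()
    Q.append((x,ys,-d[k],*uv(x,ys)))
Q=np.array(Q); print(Q.round(1))
m=Q[:,2]>25; p=np.polyfit(Q[m,4],Q[m,3],1); print(p,np.degrees(np.arctan(p[0])),'u at v=0',p[1])
print(g[165:185:1,363:396:4].astype(int))
E
```

```text
[[392.  182.2  43.3  90.8  53.3]
 [393.  183.5  39.7  90.3  46.3]
 [394.  184.5  45.3  90.5  40.4]
 [395.  185.6  35.   90.6  34.4]
 [396.  186.7  39.3  90.6  28.3]
 [397.  187.7  40.7  90.8  22.5]
 [398.  188.7  42.7  91.2  17. ]
 [399.  189.7  42.7  91.5  11.4]
 [400.  191.2  38.3  90.2   3.4]
 [401.  192.2  42.7  90.5  -2. ]
 [402.  193.5  41.3  90.   -8.7]
 [403.  194.5  47.   90.2 -14.3]
 [404.  195.6  36.3  90.2 -20.2]
 [405.  196.6  39.3  90.3 -25.9]
 [406.  197.7  37.7  90.5 -31.5]
 [407.  198.7  42.3  90.6 -37.1]
 [408.  199.7  44.7  91.1 -42.3]
 [409.  200.7  44.3  91.2 -47.9]
 [410.  200.8  38.3  94.  -49.5]
 [411.  202.   42.3  93.6 -55.8]
 [412.  201.7  40.7  97.3 -56.4]
 [413.  201.4  22.7 101.  -56.7]
 [414.  199.8  10.  108.5 -51.8]]
[-2.49971911e-02  9.10825430e+01] -1.43193534574567 u at v=0 91.08254301890881
[[147 146 143 144  93 111 113  80  33]
 [145 145 144 144  93 111 111  63  63]
 [143 141 140 144  92 111 111  82  84]
 [140 139 141 142  93 111 111 104  95]
 [143 141 142 144  94 112 111 116  90]
 [143 142 142 143  95 112 113  70  67]
 [142 143 144 143  97 112  99  26  69]
 [141 145 142 148 102 116  45  19 108]
 [143 147 142  88 106  69  21  20 127]
 [144 146 123  36  80  28  24  19 118]
 [144 151  58  30  37  23  24  29 108]
 [148 103  40  31  23  25  25  32 107]
 [109  65  41  45  25  26  25  42 109]
 [ 66  52  45  48  26  25  25  57 108]
 [ 38  57  47  48  24  25  26  88 108]
 [ 58  49  46  48  23  25  24 100 108]
 [ 76  46  48  46  34  25  25  73 107]
 [ 71  44  46  46  45  26  24  33 108]
 [ 81  61  47  47  47  25  25  21 111]
 [ 78  80  47  47  47  24  25  25 114]]
```

```bash
python3 - <<'E'
from h import *
im,*K=cam('scene'); g=im.astype(float).mean(2); th=1.217; c,s=np.cos(th),np.sin(th)
def uv(K,x,y,z=50):
    P=ray(*K,(x,y),z)[:2]-[565.7,98]; return round(c*P[0]+s*P[1],1),round(-s*P[0]+c*P[1],1)
def prof(g,K,lab,v0,ua,ub):
    R=[]
    for v in v0:
        us=np.arange(ua,ub,.5); W=np.c_[565.7+c*us-s*v,98+s*us+c*v,np.full(len(us),50.)]
        p=proj(*K,W).astype(np.float32); R.append(cv2.remap(g.astype(np.float32),p[:,:1].copy(),p[:,1:].copy(),cv2.INTER_LINEAR)[:,0])
    R=np.array(R); print(lab,dict(zip(us[::4].round().astype(int).tolist(),R.mean(0)[::4].astype(int).tolist())))
prof(g,K,'now front',range(-40,90,5),-10,24); prof(g,K,'now plate',range(-40,50,5),80,100)
# start picture, same camera
g0=cv2.imread('pics/scene0.png').astype(float).mean(2); prof(g0,K,'start front',range(-40,90,5),-145,-112)
t,*KT=cam('top'); gt=t.astype(float).mean(2); prof(gt,KT,'top front',range(-40,90,5),-10,24)
t0=cv2.imread('pics/top0.png').astype(float).mean(2); prof(t0,KT,'top start',range(-40,90,5),-145,-112)
# back fence at start, z 61 (scene)
E
```

```text
now front {-10: 16, -8: 17, -6: 19, -4: 19, -2: 21, 0: 29, 2: 48, 4: 73, 6: 86, 8: 83, 10: 68, 12: 54, 14: 47, 16: 46, 18: 46, 20: 46, 22: 47}
now plate {80: 24, 82: 24, 84: 23, 86: 26, 88: 39, 90: 63, 92: 89, 94: 107, 96: 114, 98: 113}
start front {-145: 22, -143: 19, -141: 19, -139: 19, -137: 18, -135: 17, -133: 18, -131: 36, -129: 79, -127: 118, -125: 127, -123: 102, -121: 64, -119: 44, -117: 42, -115: 43, -113: 44}
top front {-10: 63, -8: 47, -6: 37, -4: 36, -2: 39, 0: 45, 2: 61, 4: 86, 6: 113, 8: 126, 10: 121, 12: 105, 14: 89, 16: 79, 18: 75, 20: 74, 22: 74}
top start {-145: 97, -143: 84, -141: 70, -139: 54, -137: 44, -135: 40, -133: 43, -131: 59, -129: 87, -127: 118, -125: 136, -123: 130, -121: 111, -119: 90, -117: 77, -115: 72, -113: 71}
```

```bash
python3 - <<'E'
from h import *
_,*K=cam('scene'); th=1.217; c,s=np.cos(th),np.sin(th)
g0=cv2.imread('pics/scene0.png').astype(np.float32).mean(2)
for lo in range(-55,105,20):
    R=[];us=np.arange(28,60,.5)
    for v in range(lo,lo+20,4):
        W=np.c_[565.7+c*us-s*v,98+s*us+c*v,np.full(len(us),50.)]
        p=proj(*K,W).astype(np.float32); R.append(cv2.remap(g0,p[:,:1].copy(),p[:,1:].copy(),cv2.INTER_LINEAR)[:,0])
    print(lo,dict(zip(us[::4].astype(int).tolist(),np.mean(R,0)[::4].astype(int).tolist())))
E
```

```text
-55 {28: 49, 30: 48, 32: 50, 34: 53, 36: 52, 38: 52, 40: 52, 42: 53, 44: 60, 46: 71, 48: 91, 50: 118, 52: 139, 54: 139, 56: 111, 58: 70}
-35 {28: 44, 30: 44, 32: 44, 34: 44, 36: 44, 38: 43, 40: 42, 42: 44, 44: 52, 46: 65, 48: 83, 50: 103, 52: 121, 54: 127, 56: 111, 58: 81}
-15 {28: 44, 30: 44, 32: 44, 34: 44, 36: 44, 38: 43, 40: 44, 42: 46, 44: 53, 46: 65, 48: 86, 50: 116, 52: 140, 54: 143, 56: 122, 58: 83}
5 {28: 44, 30: 44, 32: 44, 34: 44, 36: 43, 38: 41, 40: 38, 42: 41, 44: 52, 46: 67, 48: 88, 50: 114, 52: 138, 54: 145, 56: 126, 58: 88}
25 {28: 44, 30: 44, 32: 44, 34: 45, 36: 44, 38: 43, 40: 42, 42: 45, 44: 52, 46: 66, 48: 87, 50: 116, 52: 143, 54: 150, 56: 131, 58: 94}
45 {28: 44, 30: 44, 32: 44, 34: 44, 36: 43, 38: 41, 40: 39, 42: 43, 44: 53, 46: 67, 48: 86, 50: 111, 52: 134, 54: 141, 56: 124, 58: 88}
65 {28: 44, 30: 44, 32: 44, 34: 44, 36: 44, 38: 43, 40: 43, 42: 45, 44: 52, 46: 66, 48: 85, 50: 106, 52: 125, 54: 131, 56: 122, 58: 102}
85 {28: 44, 30: 44, 32: 44, 34: 44, 36: 43, 38: 42, 40: 41, 42: 44, 44: 52, 46: 64, 48: 82, 50: 106, 52: 130, 54: 143, 56: 134, 58: 108}
```

```bash
python3 - <<'E'
import numpy as np
from h import *
from scipy.special import ndtr
from scipy.optimize import curve_fit
_,*K=cam('scene'); th=1.217; c,s=np.cos(th),np.sin(th)
def prof(g,vs,us):
    R=[]
    for v in vs:
        W=np.c_[565.7+c*us-s*v,98+s*us+c*v,np.full(len(us),50.)]
        p=proj(*K,W).astype(np.float32); R.append(cv2.remap(g,p[:,:1].copy(),p[:,1:].copy(),cv2.INTER_LINEAR)[:,0])
    return np.mean(R,0)
g0=cv2.imread('pics/scene0.png').astype(np.float32).mean(2); g1=robot.camera('scene')['color'].astype(np.float32).mean(2)
u=np.arange(78,98,.5); f=lambda u,b,A,B,sg:A+B*ndtr((u-b)/sg); p,_=curve_fit(f,u,prof(g1,range(-40,50,3),u),[90,24,90,3]); print('plate',p)
C=np.array([1170,-853,1173.])-[565.7,98,0]; uc=c*C[0]+s*C[1]; sh=(45-uc)*11/(C[2]-61); sg=p[3]; print('shift',sh)
u=np.arange(38,53.5,.5); h=lambda u,b,A,B,D:A+B*ndtr((u-b)/sg)+D*ndtr((u-b-sh)/sg)
q,cv=curve_fit(h,u,prof(g0,range(-35,45,3),u),[44,44,40,60]); print('fence base',q,'resid',np.abs(h(u,*q)-prof(g0,range(-35,45,3),u)).max())
print('plate gap to fence', q[0]+132.8-85.5-p[0])
E
```

```text
plate [90.48558159 24.15032421 91.28742915  2.62171143]
shift 7.198791414695344
fence base [41.84615356 38.91024122 14.51681448 93.99760086] resid 2.947725870575063
plate gap to fence -1.3394280370587524
```

```bash
python3 -c "
from rig import robot
print(robot.finish_job())"
```

```text
the job is handed in; nothing more can be done
None
```

I pushed the plate into the corner until both fences pushed back, slid the carriage in until its end stop blocked it (42 N), and handed the job in at about 24 s. No verdict came back, but my last image check put the plate square and against the back fence, accurate to about 1.5 mm.

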